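# Load the weighing rack with stain jars in reverse order

### The job

Move the four stain jars from the wooden storage rack into the grey weighing rack, one standing upright in each well, in reverse order: the jar that starts nearest the storage rack's red end goes into the well farthest from the weighing rack's red end, and so on along the row. Do not tip any jar over on the way.

Things in the scene. Friction and masses are not known exactly. Their poses are not given: they have to be found in the camera images.
- jar_yellow: Loose round stain jar, 47 mm diameter, 80 mm tall, about 0.11 to 0.23 kg, straight-sided: white body with a yellow band, yellow screw lid (fixed to the jar) the top 20 mm. Origin at the centre of its underside, z up along its axis. Any yaw. It starts upright in the storage rack.
- jar_blue: Loose round stain jar, 47 mm diameter, 80 mm tall, about 0.11 to 0.23 kg, straight-sided: white body with a blue band, blue screw lid (fixed to the jar) the top 20 mm. Origin at the centre of its underside, z up along its axis. Any yaw. It starts upright in the storage rack.
- jar_green: Loose round stain jar, 47 mm diameter, 80 mm tall, about 0.11 to 0.23 kg, straight-sided: white body with a green band, green screw lid (fixed to the jar) the top 20 mm. Origin at the centre of its underside, z up along its axis. Any yaw. It starts upright in the storage rack.
- jar_black: Loose round stain jar, 47 mm diameter, 80 mm tall, about 0.11 to 0.23 kg, straight-sided: white body with a black band, black screw lid (fixed to the jar) the top 20 mm. Origin at the centre of its underside, z up along its axis. Any yaw. It starts upright in the storage rack.
- tag_yellow: Fixed flat yellow plate, 40 x 20 x 5 mm, on the storage rack's ledge beside the place where the yellow jar starts; it stays there and records that place. Origin: centre of its underside; yaw as the rack. The jar starts 48 mm from it along the rack's -y, within 3 mm each way. The order of colours differs at every start.
- tag_blue: Fixed flat blue plate, 40 x 20 x 5 mm, on the storage rack's ledge beside the place where the blue jar starts; it stays there and records that place. Origin: centre of its underside; yaw as the rack. The jar starts 48 mm from it along the rack's -y, within 3 mm each way. The order of colours differs at every start.
- tag_green: Fixed flat green plate, 40 x 20 x 5 mm, on the storage rack's ledge beside the place where the green jar starts; it stays there and records that place. Origin: centre of its underside; yaw as the rack. The jar starts 48 mm from it along the rack's -y, within 3 mm each way. The order of colours differs at every start.
- tag_black: Fixed flat black plate, 40 x 20 x 5 mm, on the storage rack's ledge beside the place where the black jar starts; it stays there and records that place. Origin: centre of its underside; yaw as the rack. The jar starts 48 mm from it along the rack's -y, within 3 mm each way. The order of colours differs at every start.
- storage_rack: Fixed wooden rack where the jars start: four places in a row along its x, red block across its +x end, 24 mm high. Origin: middle of the row, at bench level. Place centres x = -105, -35, 35, 105 mm, y = 0; floor 12 mm, fences 26 mm above the origin; tags at y = +48. Overall x -143 to 160, y -44 to 62 mm. Its x is within 0.35 rad of world x; left or right of the robot.
- weighing_rack: Fixed grey plastic rack, empty, on the other side: four wells in a row along its x, red block across its +x end. Origin: middle of the row, at bench level. Well centres x = -105, -35, 35, 105 mm, y = 0; wells 64 x 62 mm inside, floor 8 mm, walls 22 mm above the origin. Overall x -143 to 165, y +-37 mm. Yaw within 0.35 rad. Bystanders between the racks are up to 70 mm high.

How it is judged:
By the outcome, as a careful person would: the job done as asked, in the order asked, and still so for the second after the job is handed in, with the robot touching nothing.
It also fails if it takes over 102 s, if anything falls off the work surface, if the arm or the gripper's body presses on something with over 40 N, if the wrist force passes 120 N, or if a joint passes its speed limit or range.

### The arm

A 6-joint arm with a two-finger parallel gripper is mounted at the origin on the work surface. World frame = base frame: x ahead of the robot, y to its left, z up, the work surface at z = 0. Lengths are in m, angles in rad, forces in N, time in s.
With the tool pointing down it reaches from about 0.15 to 0.775 m from the base axis. Payload 6.1 kg.
Tool frame: the origin (TCP) lies midway between the tips of the shut fingers; the grasp point (between the pads) lies 19 mm behind it (grip_depth is the distance from the TCP to the grasp point, in m); z points along the fingers, y is the line along which they close (so a half turn about z gives the same grasp; the last joint's range is limited). The gripper opens to 85 mm and grips with 20 to 120 N. Pads are 22 mm wide; open, the fingers measure 114 mm over their backs; the gripper's body (76 mm by 85 mm) begins 54 mm behind the grasp point. The pads swing forward as they close: fully open they stand 13 mm farther back than shut.
Start: joints at [1.213, 0.126, -0.04, 1.405, 0, 1.571], TCP at [0.184, 0.492, 0.231] pointing down, gripper open.
Joint ranges: [-2.72, 2.72], [-0.95, 1.95], [-1.27, 1.35], [-1.78, 2.02], [-1.46, 1.47], [-3.14, 3.14]. Speed limits (rad/s): [2.39, 2.39, 3.01, 3.14, 3.14, 3.14].

### API

Orientations are given as a unit quaternion [x, y, z, w].
In Python, from workcell import state, grab_frame, hand_in, grip_depth gives the robot as it stands.
- The arm moves only by the shell command python3 -m jog 'ROWS' [FORCE]. ROWS is JSON, a list of rows, each an object of numbers: "fingers": the finger opening in mm, from 0 to 85.4; "x", "y", "z": the shift along the tool's x, y, z in mm; "rx", "ry", "rz": the turn, a rotation vector about the tool's x, y, z in rad. A call has 1 to 8 rows; each row shifts and turns the commanded pose from where the row before left it, along the tool's axes as they then stand; what a row does not reach is not made up. A row lasts 1/12 s, in which the tool goes at most 41.7 mm and 7.16 degrees, less where a joint would pass 70% of its speed; a pose out of reach is approached as far as the arm can. A call is refused whole if a number of a shift passes 41.7 or a number of a turn 0.125, either way. A call with a gripper value outside its range is refused whole. The fingers move at their own pace and stop on an object; FORCE is the grip in N (left out, the last holds). Time passes only in rows, so rows that do not move let the fingers close. It gives the time, the measured TCP pose, the force, the opening and the grip force at its end, in the units of the state.
- state(): the state, without advancing time (a new reading comes with each control period).
- grab_frame(name): name is "scene" or "top" or "wrist"; returns a dict with "color" (384x512x3 uint8, blue, green, red), "z_map" (384x512 float32, m along the optical axis (not along the pixel's ray), 0 where there is no reading), "vertical_fov" (degrees; the focal length in pixels is half the picture's height over the tangent of half this angle, whatever the lens; pixels are square), "cx", "cy" (the principal point, pixels), "R" (3x3) and "t" (3): a world point X has camera coordinates R X + t. Camera axes: x right, y down, z forward; pixel columns grow to the right and rows downward; lengths in m; the calibration is good to about 2 mm. The wrist camera is an equidistant fisheye: a pixel r from the principal point sees the ray r / f radians off the axis. A picture is of the moment at which its call begins.
- hand_in(): hands the job in; it is judged then, once.
The state is a dict: "time_s": time; "qpos": joint angles; "joint_velocities": joint speeds; "joint_torque": joint torques, N m; "eef_pos": TCP position; "eef_rot": TCP orientation; "ft_force": force on the tool from outside, world axes, zero at the start; "ft_torque": the same for the moment, N m; "finger_gap": opening from 0.0 (shut) to 1.0 (fully open); "grip_force": force on a finger pad.
Only numpy, scipy, OpenCV 4.12 (cv2) and the standard library are available. Lean on these libraries where they do the work, as an engineer would, in place of code of your own. Each camera call takes 0.05 s, during which the arm holds its last target. There are 200 camera calls.

## Working session

There is one attempt and no reset: what is moved stays moved. The work goes in short steps, Python scripts to look and compute and a shell command to move; the robot and the scene stay as the last step left them, time stands still between calls to the robot, and variables do not carry over. Pictures are saved under pics/ and viewed, at most 14 in all, crops included, and the job is handed in when it is done.

```bash
mkdir -p pics; ls; cat > h.py <<'E'
import numpy as np, cv2
from workcell import state, grab_frame, grip_depth
def f_of(F): return F["color"].shape[0]/2/np.tan(np.radians(F["vertical_fov"])/2)
def px2w(F,u,v,z=None):
    f=f_of(F); R=np.array(F["R"]); t=np.array(F["t"])
    d=np.array([(u-F["cx"])/f,(v-F["cy"])/f,1.0])
    if z is None: return R.T@(d*F["z_map"][int(v),int(u)]-t)
    c=-R.T@t; w=R.T@d
    return c+w*(z-c[2])/w[2]
E
python3 - <<'E'
from h import *
import pickle
for n in ["top","scene"]:
    F=grab_frame(n); cv2.imwrite(f"pics/{n}0.png",F["color"]); pickle.dump(F,open(f"{n}0.pkl","wb"))
    print(n,F["vertical_fov"],F["cx"],F["cy"],-np.array(F["R"]).T@F["t"])
s=state(); print(s["time_s"],s["eef_pos"],s["eef_rot"],s["finger_gap"],grip_depth)
E
```

```text
pics
top 45.20541488263342 252.30132550932868 194.93378727412488 [0.3214348  0.00508509 0.92957003]
scene 50.96167679013827 259.5763273792432 186.83598294351611 [ 0.91078597 -0.41649553  0.65580121]
0.1 [0.18372497 0.49140605 0.2305885 ] [ 1.77935454e-01  9.84041887e-01 -7.23092567e-04 -1.27381108e-04] 1.0005688767220922 0.0187
```

View pics/top0.png

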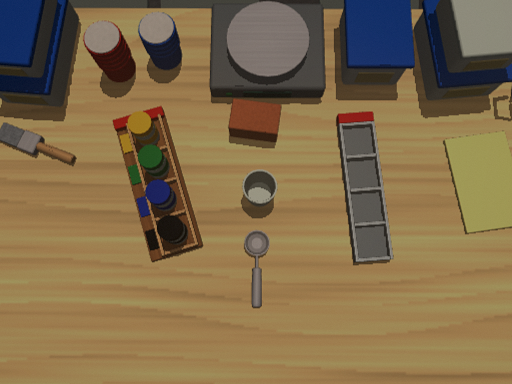

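View pics/scene0.png

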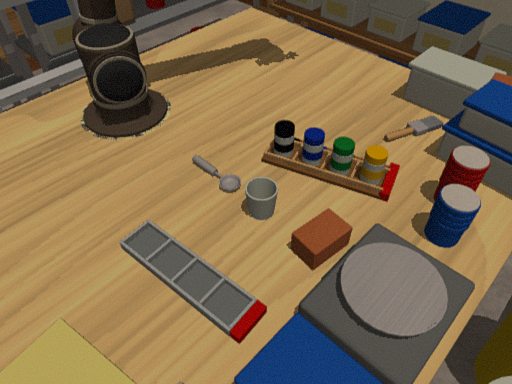

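```bash
python3 - <<'E'
import cv2,numpy as np
c=cv2.imread("pics/top0.png")
a=c[95:270,105:215]; b=c[95:270,325:400]
k=lambda im:cv2.resize(im,None,fx=3.4,fy=3.4,interpolation=cv2.INTER_CUBIC)
cv2.imwrite("pics/crop0.png",np.hstack([k(a),k(b)]))
E
```

```text
(no output)
```

View pics/crop0.png

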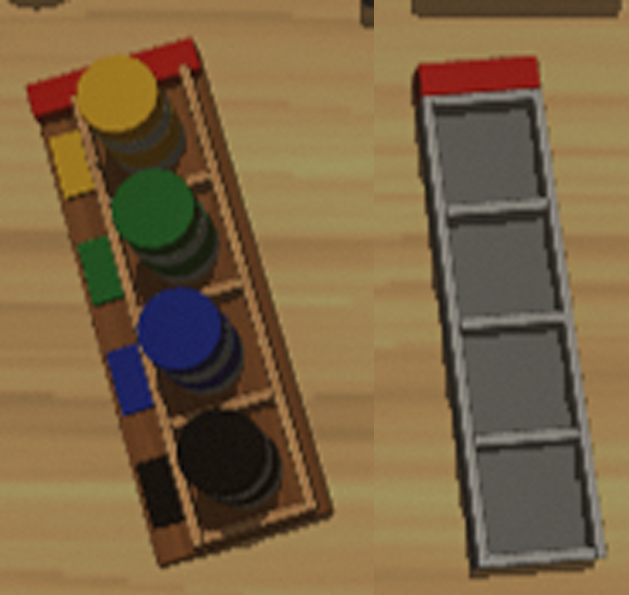

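```bash
python3 - <<'E'
from h import *
import pickle
F=pickle.load(open("top0.pkl","rb"))
L=lambda x,y:(105+(x+.5)/3.4-.5,95+(y+.5)/3.4-.5)
Rr=lambda x,y:(325+(x-374+.5)/3.4-.5,95+(y+.5)/3.4-.5)
print("lids")
for n,p in dict(yellow=(117,93),green=(154,208),blue=(180,329),black=(218,451)).items():
    w=px2w(F,*L(*p),z=.092); print(n,w.round(4), px2w(F,*L(*p))[2].round(4))
T=[px2w(F,*L(*p),z=.03)[:2] for p in [(72,163),(101,271),(130,379),(159,492)]]
d=T[0]-T[3]; x=d/np.linalg.norm(d); y=np.array([-x[1],x[0]])
print("tag jars est",[ (t-.048*y).round(4) for t in T], "yaw",np.arctan2(x[1],x[0]),np.linalg.norm(d), px2w(F,*L(101,271))[2])
D=[px2w(F,*Rr(*p),z=.022)[:2] for p in [(499,207),(511.5,321.5),(526,438)]]
d=D[0]-D[2]; x=d/np.linalg.norm(d); o=np.mean(D,0)
print("weigh o",o,"yaw",np.arctan2(x[1],x[0]),np.linalg.norm(d))
for s in (-105,-35,35,105): print(s,(o+x*s/1000).round(4))
s=state(); print(s["qpos"])
# obstacles heights over the middle
z=[px2w(F,u,v)[2].round(3) for u,v in [(260,190),(255,120),(257,240),(110,50),(160,40)]];print(z)
E
```

```text
lids
yellow [0.6405 0.2281 0.092 ] 0.0945
green [0.573  0.2035 0.092 ] 0.0934
blue [0.5042 0.1856 0.092 ] 0.0903
black [0.4371 0.1617 0.092 ] 0.094
tag jars est [array([0.634 , 0.2234]), array([0.5671, 0.2018]), array([0.5022, 0.1809]), array([0.4363, 0.1604])] yaw 0.30820875984424734 0.20751925105821942 0.020000093028279126
weigh o [ 0.5274441  -0.21788641] yaw 0.07117639092001506 0.14060475746938805
-105 [ 0.4227 -0.2254]
-35 [ 0.4925 -0.2204]
35 [ 0.5624 -0.2154]
105 [ 0.6322 -0.2104]
[ 1.21301512e+00  1.26346221e-01 -4.05155796e-02  1.40540296e+00
 -6.63834672e-06  1.57079127e+00]
[np.float64(0.006), np.float64(0.057), np.float64(0.006), np.float64(0.127), np.float64(0.112)]
```

```bash
cat >> h.py <<'E'
from scipy.spatial.transform import Rotation as Ro
def go(x,y,z,yaw):
    s=state(); R=Ro.from_quat(s["eef_rot"]).as_matrix(); p=np.array(s["eef_pos"])
    cy=np.arctan2(R[1,1],R[0,1]); dr=-(yaw-cy)
    Rt=np.array([[np.sin(yaw),np.cos(yaw),0],[-np.cos(yaw),np.sin(yaw),0],[0,0,1]])
    Rt=np.column_stack([[-np.sin(yaw)*-1*-1,np.cos(yaw),0],[np.cos(yaw),np.sin(yaw),0],[0,0,-1]])
    d=(np.array([x,y,z])-p)*1000
    print("t",round(s["time_s"],2),"pos",p.round(4),"tilt",R[:,2].round(3),"rz",dr.round(3),"shift now-axes",(R.T@d).round(1),"after-turn axes",(Rt.T@d).round(1),"gap",round(s["finger_gap"],3),"grip",s["grip_force"],"F",np.round(s["ft_force"],1))
J=dict(yellow=(.6405,.2281),green=(.573,.2035),blue=(.5042,.1856),black=(.4371,.1617))
W=dict(yellow=(.4227,-.2254),green=(.4925,-.2204),blue=(.5624,-.2154),black=(.6322,-.2104))
YS=.308+np.pi/2; YW=.071+np.pi/2
E
python3 -m jog '[{"rz":-0.111},{"rz":-0.111},{"rz":-0.111},{"rz":-0.111},{"rz":-0.111},{"rz":-0.111},{}]'
python3 -c "
from h import *
go(*J['black'],.16,YS)"
```

```text
t 0.1 pos [0.1837 0.4914 0.2306] tilt [-0.001 -0.001 -1.   ] rz -0.666 shift now-axes [-352.8 -220.    70.9] after-turn axes [-141.5 -391.    70.6] gap 1.001 grip 0.0 F [-0.2  1.1  0.7]invalid input at $[0]: expected keys fingers, x, y, z, rx, ry, rz
```

```bash

python3 -m jog '[{"fingers":85,"x":0,"y":0,"z":0,"rx":0,"ry":0,"rz":-0.111},{"fingers":85,"x":0,"y":0,"z":0,"rx":0,"ry":0,"rz":-0.111},{"fingers":85,"x":0,"y":0,"z":0,"rx":0,"ry":0,"rz":-0.111},{"fingers":85,"x":0,"y":0,"z":0,"rx":0,"ry":0,"rz":-0.111},{"fingers":85,"x":0,"y":0,"z":0,"rx":0,"ry":0,"rz":-0.111},{"fingers":85,"x":0,"y":0,"z":0,"rx":0,"ry":0,"rz":-0.111},{"fingers":85,"x":0,"y":0,"z":0,"rx":0,"ry":0,"rz":0}]'
python3 -c "
from h import *
go(*J['black'],.16,YS)"
```

```text
time_s: 0.68
eef_pos: [0.1838, 0.4915, 0.2309]
eef_rot: [-0.155, 0.988, -0.0, -0.0]
ft_force: [0.3, -0.0, -0.3]
finger_gap: 0.999
grip_force: 0.0
t 0.68 pos [0.1838 0.4915 0.2309] tilt [-0.    -0.001 -1.   ] rz 0.003 shift now-axes [-140.3 -391.5   71.1] after-turn axes [-141.4 -391.1   70.9] gap 0.999 grip 0.0 F [ 0.3 -0.  -0.3]
```

```bash

python3 -m jog '[{"fingers":85,"x":-14,"y":-38,"z":0,"rx":0,"ry":0,"rz":0},{"fingers":85,"x":-14,"y":-38,"z":0,"rx":0,"ry":0,"rz":0},{"fingers":85,"x":-14,"y":-38,"z":0,"rx":0,"ry":0,"rz":0},{"fingers":85,"x":-14,"y":-38,"z":0,"rx":0,"ry":0,"rz":0},{"fingers":85,"x":-14,"y":-38,"z":0,"rx":0,"ry":0,"rz":0},{"fingers":85,"x":-14,"y":-38,"z":0,"rx":0,"ry":0,"rz":0},{"fingers":85,"x":-14,"y":-38,"z":0,"rx":0,"ry":0,"rz":0},{"fingers":85,"x":-14,"y":-38,"z":0,"rx":0,"ry":0,"rz":0}]'
python3 -m jog '[{"fingers":85,"x":-10,"y":-28,"z":20,"rx":0,"ry":0,"rz":0},{"fingers":85,"x":-10,"y":-28,"z":20,"rx":0,"ry":0,"rz":0},{"fingers":85,"x":-8,"y":-28,"z":20,"rx":0,"ry":0,"rz":0},{"fingers":85,"x":0,"y":0,"z":0,"rx":0,"ry":0,"rz":0},{"fingers":85,"x":0,"y":0,"z":0,"rx":0,"ry":0,"rz":0}]'
python3 -c "
from h import *
go(*J['black'],.16,YS)
F=grab_frame('wrist'); cv2.imwrite('pics/w1.png',F['color']); print(F['vertical_fov'],F['R'],F['t'])
import pickle; pickle.dump(F,open('w1.pkl','wb'))"
```

```text
time_s: 1.35
eef_pos: [0.3834, 0.2342, 0.2313]
eef_rot: [-0.152, 0.988, 0.0, 0.0]
ft_force: [0.2, 1.0, -0.3]
finger_gap: 0.996
grip_force: 0.0
time_s: 1.77
eef_pos: [0.4346, 0.163, 0.1699]
eef_rot: [-0.151, 0.989, -0.0, -0.002]
ft_force: [-1.0, 0.5, 0.2]
finger_gap: 0.993
grip_force: 0.0
t 1.77 pos [0.4346 0.163  0.1699] tilt [-0.003 -0.001 -1.   ] rz -0.006 shift now-axes [-2.  -1.9  9.9] after-turn axes [-2.  -2.   9.9] gap 0.993 grip 0.0 F [-1.   0.5  0.2]
65.70646984690485 [[-2.97452016e-01  9.54736752e-01  1.82343713e-04]
 [ 9.22432185e-01  2.87338128e-01  2.57983845e-01]
 [ 2.46254263e-01  7.69060144e-02 -9.66149213e-01]] [-0.02595907 -0.46552286  0.20056308]
```

View pics/w1.png

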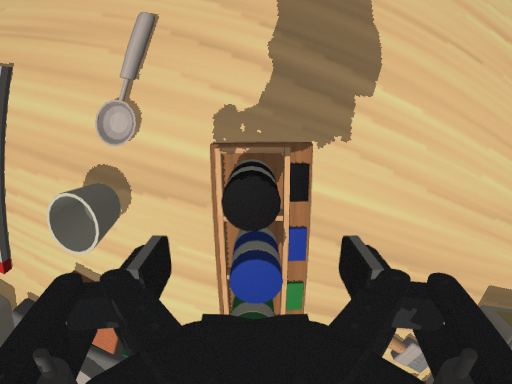

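The wrist view shows the black lid top centred near (251,202) and the blue lid near (256,275), in line with the fingers' midline. I'll locate both with the fisheye model.

```bash
cat >> h.py <<'E'
def fish(F,u,v,z):
    f=f_of(F); R=np.array(F["R"]); t=np.array(F["t"]); a=np.array([u-F["cx"],v-F["cy"]]); r=np.linalg.norm(a); th=r/f
    d=np.array([*(a/r*np.sin(th)),np.cos(th)]); c=-R.T@t; w=R.T@d
    return (c+w*(z-c[2])/w[2]).round(4)
E
python3 -c "
from h import *
import pickle; F=pickle.load(open('w1.pkl','rb'))
print(fish(F,251,202,.092),fish(F,256,275,.092), F['cx'],F['cy'])"
```

```text
[0.437  0.1603 0.092 ] [0.4985 0.1837 0.092 ] 254.67359150759847 192.46740199449349
```

Wrist and top views agree within about 2 mm. Descend and grip black.

```bash

python3 -m jog '[{"fingers":85,"x":-2,"y":-2,"z":30,"rx":0,"ry":0,"rz":-0.006},{"fingers":85,"x":0,"y":0,"z":35,"rx":0,"ry":0,"rz":0},{"fingers":85,"x":0,"y":0,"z":30,"rx":0,"ry":0,"rz":0},{"fingers":85,"x":0,"y":0,"z":20,"rx":0,"ry":0,"rz":0},{"fingers":85,"x":0,"y":0,"z":6,"rx":0,"ry":0,"rz":0},{"fingers":85,"x":0,"y":0,"z":0,"rx":0,"ry":0,"rz":0},{"fingers":85,"x":0,"y":0,"z":0,"rx":0,"ry":0,"rz":0}]' 40
python3 -m jog '[{"fingers":30,"x":0,"y":0,"z":0,"rx":0,"ry":0,"rz":0},{"fingers":30,"x":0,"y":0,"z":0,"rx":0,"ry":0,"rz":0},{"fingers":30,"x":0,"y":0,"z":0,"rx":0,"ry":0,"rz":0},{"fingers":30,"x":0,"y":0,"z":0,"rx":0,"ry":0,"rz":0},{"fingers":30,"x":0,"y":0,"z":0,"rx":0,"ry":0,"rz":0},{"fingers":30,"x":0,"y":0,"z":0,"rx":0,"ry":0,"rz":0},{"fingers":30,"x":0,"y":0,"z":0,"rx":0,"ry":0,"rz":0},{"fingers":30,"x":0,"y":0,"z":0,"rx":0,"ry":0,"rz":0}]' 40
python3 -c "
from h import *
go(*J['black'],.048,YS)"
```

```text
time_s: 2.4
eef_pos: [0.438, 0.1641, 0.0517]
eef_rot: [-0.157, 0.988, 0.0, 0.001]
ft_force: [0.7, -0.4, -0.0]
finger_gap: 0.995
grip_force: 0.0
time_s: 3.07
eef_pos: [0.4385, 0.1633, 0.0516]
eef_rot: [-0.156, 0.988, 0.0, 0.001]
ft_force: [-1.0, -1.1, 6.2]
finger_gap: 0.543
grip_force: 40.0
t 3.07 pos [0.4385 0.1633 0.0516] tilt [ 0.002  0.001 -1.   ] rz 0.006 shift now-axes [ 1.9 -1.1  3.6] after-turn axes [ 1.8 -1.1  3.6] gap 0.543 grip 39.954225166921304 F [-1.  -1.1  6.2]
```

```bash

python3 -m jog '[{"fingers":30,"x":0,"y":0,"z":-15,"rx":0,"ry":0,"rz":0},{"fingers":30,"x":0,"y":0,"z":-30,"rx":0,"ry":0,"rz":0},{"fingers":30,"x":0,"y":0,"z":-35,"rx":0,"ry":0,"rz":0},{"fingers":30,"x":0,"y":0,"z":-30,"rx":0,"ry":0,"rz":0},{"fingers":30,"x":0,"y":0,"z":-10,"rx":0,"ry":0,"rz":0},{"fingers":30,"x":0,"y":0,"z":0,"rx":0,"ry":0,"rz":0.118},{"fingers":30,"x":0,"y":0,"z":0,"rx":0,"ry":0,"rz":0.118},{"fingers":30,"x":0,"y":0,"z":0,"rx":0,"ry":0,"rz":0}]'
python3 -c "
from h import *
go(*W['black'],.17,YW)"
```

```text
time_s: 3.73
eef_pos: [0.4372, 0.1631, 0.1697]
eef_rot: [-0.038, 0.999, -0.0, -0.0]
ft_force: [0.4, -0.3, -1.3]
finger_gap: 0.541
grip_force: 41.5
t 3.73 pos [0.4372 0.1631 0.1697] tilt [-0.001 -0.    -1.   ] rz 0.004 shift now-axes [-166.4 -387.1   -0.4] after-turn axes [-1.680e+02 -3.864e+02 -3.000e-01] gap 0.541 grip 41.52339197664773 F [ 0.4 -0.3 -1.3]
```

```bash

python3 -m jog '[{"fingers":30,"x":-6.5,"y":-15,"z":0,"rx":0,"ry":0,"rz":0.004},{"fingers":30,"x":-13,"y":-30,"z":0,"rx":0,"ry":0,"rz":0},{"fingers":30,"x":-13,"y":-30,"z":0,"rx":0,"ry":0,"rz":0},{"fingers":30,"x":-13,"y":-30,"z":0,"rx":0,"ry":0,"rz":0},{"fingers":30,"x":-13,"y":-30,"z":0,"rx":0,"ry":0,"rz":0},{"fingers":30,"x":-13,"y":-30,"z":0,"rx":0,"ry":0,"rz":0},{"fingers":30,"x":-13,"y":-30,"z":0,"rx":0,"ry":0,"rz":0},{"fingers":30,"x":-13,"y":-30,"z":0,"rx":0,"ry":0,"rz":0}]'
python3 -m jog '[{"fingers":30,"x":-13,"y":-30,"z":0,"rx":0,"ry":0,"rz":0},{"fingers":30,"x":-13,"y":-30,"z":0,"rx":0,"ry":0,"rz":0},{"fingers":30,"x":-13,"y":-30,"z":0,"rx":0,"ry":0,"rz":0},{"fingers":30,"x":-13,"y":-30,"z":0,"rx":0,"ry":0,"rz":0},{"fingers":30,"x":-12,"y":-28,"z":0,"rx":0,"ry":0,"rz":0},{"fingers":30,"x":-6.5,"y":-14,"z":0,"rx":0,"ry":0,"rz":0},{"fingers":30,"x":0,"y":0,"z":0,"rx":0,"ry":0,"rz":0},{"fingers":30,"x":0,"y":0,"z":0,"rx":0,"ry":0,"rz":0}]'
python3 -c "
from h import *
go(*W['black'],.048,YW)
F=grab_frame('wrist'); cv2.imwrite('pics/w2.png',F['color']); 
import pickle; pickle.dump(F,open('w2.pkl','wb'))"
```

```text
time_s: 4.4
eef_pos: [0.5515, -0.0555, 0.1692]
eef_rot: [-0.039, 0.999, 0.0, -0.001]
ft_force: [1.0, 0.9, -0.5]
finger_gap: 0.543
grip_force: 41.6
time_s: 5.07
eef_pos: [0.6334, -0.2109, 0.1684]
eef_rot: [-0.038, 0.999, 0.001, -0.001]
ft_force: [-0.5, 0.2, -3.0]
finger_gap: 0.541
grip_force: 41.6
t 5.07 pos [ 0.6334 -0.2109  0.1684] tilt [-0.003  0.001 -1.   ] rz 0.004 shift now-axes [  0.8   0.4 120.4] after-turn axes [  1.1   0.6 120.4] gap 0.541 grip 41.63000055869329 F [-0.5  0.2 -3. ]
```

View pics/w2.png

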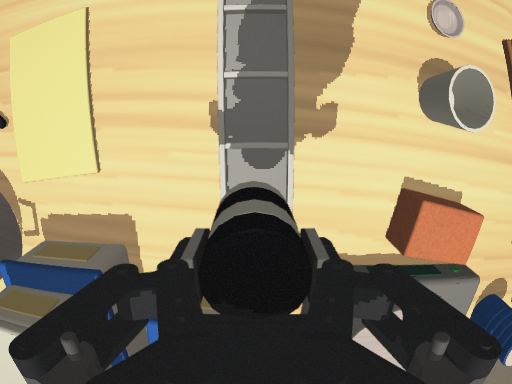

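```bash
python3 -c "
from h import *
import pickle; F=pickle.load(open('w2.pkl','rb'))
print(fish(F,256,146,.022),fish(F,256,74,.022))"
python3 -m jog '[{"fingers":30,"x":1,"y":0,"z":20,"rx":0,"ry":0,"rz":0.004},{"fingers":30,"x":0,"y":0,"z":30,"rx":0,"ry":0,"rz":0},{"fingers":30,"x":0,"y":0,"z":30,"rx":0,"ry":0,"rz":0},{"fingers":30,"x":0,"y":0,"z":15,"rx":0,"ry":0,"rz":0},{"fingers":30,"x":0,"y":0,"z":0,"rx":0,"ry":0,"rz":0},{"fingers":30,"x":0,"y":0,"z":0,"rx":0,"ry":0,"rz":0}]'
python3 -c "
from h import *
go(*W['black'],.048,YW)"
```

```text
[ 0.5987 -0.2123  0.022 ] [ 0.5282 -0.2176  0.022 ]
time_s: 5.62
eef_pos: [0.6317, -0.209, 0.0748]
eef_rot: [-0.036, 0.999, 0.0, -0.001]
ft_force: [0.5, -0.4, -2.0]
finger_gap: 0.536
grip_force: 41.6
t 5.62 pos [ 0.6317 -0.209   0.0748] tilt [-0.002  0.001 -1.   ] rz 0.001 shift now-axes [-0.4 -1.4 26.8] after-turn axes [-0.4 -1.4 26.8] gap 0.536 grip 41.606299378625344 F [ 0.5 -0.4 -2. ]
```

```bash

python3 -m jog '[{"fingers":30,"x":0,"y":-1,"z":12,"rx":0,"ry":0,"rz":0},{"fingers":30,"x":0,"y":0,"z":8,"rx":0,"ry":0,"rz":0},{"fingers":30,"x":0,"y":0,"z":4,"rx":0,"ry":0,"rz":0},{"fingers":30,"x":0,"y":0,"z":2,"rx":0,"ry":0,"rz":0},{"fingers":30,"x":0,"y":0,"z":0,"rx":0,"ry":0,"rz":0},{"fingers":30,"x":0,"y":0,"z":0,"rx":0,"ry":0,"rz":0}]'
python3 -c "
from h import *
go(*W['black'],.048,YW)"
```

```text
time_s: 6.12
eef_pos: [0.6329, -0.2114, 0.0495]
eef_rot: [-0.035, 0.999, -0.0, 0.0]
ft_force: [0.7, 0.6, -1.6]
finger_gap: 0.543
grip_force: 41.7
t 6.12 pos [ 0.6329 -0.2114  0.0495] tilt [ 0. -0. -1.] rz -0.001 shift now-axes [0.7 1.1 1.5] after-turn axes [0.7 1.1 1.5] gap 0.543 grip 41.66926652044108 F [ 0.7  0.6 -1.6]
```

```bash

python3 -m jog '[{"fingers":30,"x":0,"y":0,"z":1.5,"rx":0,"ry":0,"rz":0},{"fingers":30,"x":0,"y":0,"z":0,"rx":0,"ry":0,"rz":0}]'
python3 -m jog '[{"fingers":52,"x":0,"y":0,"z":0,"rx":0,"ry":0,"rz":0},{"fingers":60,"x":0,"y":0,"z":0,"rx":0,"ry":0,"rz":0},{"fingers":85,"x":0,"y":0,"z":0,"rx":0,"ry":0,"rz":0},{"fingers":85,"x":0,"y":0,"z":0,"rx":0,"ry":0,"rz":0},{"fingers":85,"x":0,"y":0,"z":0,"rx":0,"ry":0,"rz":0},{"fingers":85,"x":0,"y":0,"z":0,"rx":0,"ry":0,"rz":0}]'
python3 -m jog '[{"fingers":85,"x":0,"y":0,"z":-10,"rx":0,"ry":0,"rz":0},{"fingers":85,"x":0,"y":0,"z":-30,"rx":0,"ry":0,"rz":0},{"fingers":85,"x":0,"y":0,"z":-30,"rx":0,"ry":0,"rz":0},{"fingers":85,"x":0,"y":0,"z":-30,"rx":0,"ry":0,"rz":0},{"fingers":85,"x":0,"y":0,"z":-20,"rx":0,"ry":0,"rz":-0.118},{"fingers":85,"x":0,"y":0,"z":0,"rx":0,"ry":0,"rz":-0.119},{"fingers":85,"x":0,"y":0,"z":0,"rx":0,"ry":0,"rz":0},{"fingers":85,"x":0,"y":0,"z":0,"rx":0,"ry":0,"rz":0}]'
python3 -c "
from h import *
go(*J['blue'],.17,YS)"
```

```text
time_s: 6.28
eef_pos: [0.633, -0.2115, 0.048]
eef_rot: [-0.035, 0.999, -0.0, 0.0]
ft_force: [0.4, -0.6, -2.5]
finger_gap: 0.539
grip_force: 41.7
time_s: 6.78
eef_pos: [0.6329, -0.2114, 0.0479]
eef_rot: [-0.035, 0.999, -0.0, 0.0]
ft_force: [0.6, 0.7, -0.3]
finger_gap: 0.996
grip_force: 0.0
time_s: 7.45
eef_pos: [0.6328, -0.2113, 0.1683]
eef_rot: [-0.151, 0.988, -0.0, 0.0]
ft_force: [-0.2, -0.3, -0.4]
finger_gap: 0.994
grip_force: 0.0
t 7.45 pos [ 0.6328 -0.2113  0.1683] tilt [ 0. -0. -1.] rz -0.004 shift now-axes [  3.9 417.2  -1.8] after-turn axes [  2.2 417.2  -1.7] gap 0.994 grip 0.0 F [-0.2 -0.3 -0.4]
```

```bash

python3 -m jog '[{"fingers":85,"x":0,"y":17,"z":0,"rx":0,"ry":0,"rz":-0.004},{"fingers":85,"x":0,"y":35,"z":0,"rx":0,"ry":0,"rz":0},{"fingers":85,"x":0,"y":35,"z":0,"rx":0,"ry":0,"rz":0},{"fingers":85,"x":0,"y":35,"z":0,"rx":0,"ry":0,"rz":0},{"fingers":85,"x":0,"y":35,"z":0,"rx":0,"ry":0,"rz":0},{"fingers":85,"x":0,"y":35,"z":0,"rx":0,"ry":0,"rz":0},{"fingers":85,"x":0,"y":35,"z":0,"rx":0,"ry":0,"rz":0},{"fingers":85,"x":0,"y":35,"z":0,"rx":0,"ry":0,"rz":0}]'
python3 -m jog '[{"fingers":85,"x":0,"y":35,"z":0,"rx":0,"ry":0,"rz":0},{"fingers":85,"x":0,"y":35,"z":0,"rx":0,"ry":0,"rz":0},{"fingers":85,"x":1,"y":35,"z":0,"rx":0,"ry":0,"rz":0},{"fingers":85,"x":1,"y":30,"z":0,"rx":0,"ry":0,"rz":0},{"fingers":85,"x":0,"y":20,"z":0,"rx":0,"ry":0,"rz":0},{"fingers":85,"x":0,"y":0,"z":0,"rx":0,"ry":0,"rz":0},{"fingers":85,"x":0,"y":0,"z":0,"rx":0,"ry":0,"rz":0}]'
python3 -c "
from h import *
go(*J['blue'],.048,YS)
F=grab_frame('wrist'); cv2.imwrite('pics/w3.png',F['color']); 
import pickle; pickle.dump(F,open('w3.pkl','wb'))
T=grab_frame('top'); cv2.imwrite('pics/t3.png',T['color'])"
```

```text
time_s: 8.12
eef_pos: [0.5511, 0.0395, 0.1668]
eef_rot: [-0.153, 0.988, 0.0, -0.001]
ft_force: [1.7, 0.5, 0.2]
finger_gap: 0.992
grip_force: 0.0
time_s: 8.7
eef_pos: [0.5024, 0.1857, 0.167]
eef_rot: [-0.155, 0.988, -0.0, -0.001]
ft_force: [-0.3, -0.4, -0.7]
finger_gap: 0.994
grip_force: 0.0
t 8.7 pos [0.5024 0.1857 0.167 ] tilt [-0.002 -0.001 -1.   ] rz 0.003 shift now-axes [ -1.9  -0.6 119. ] after-turn axes [ -1.7  -0.6 119. ] gap 0.994 grip 0.0 F [-0.3 -0.4 -0.7]
```

View pics/w3.png

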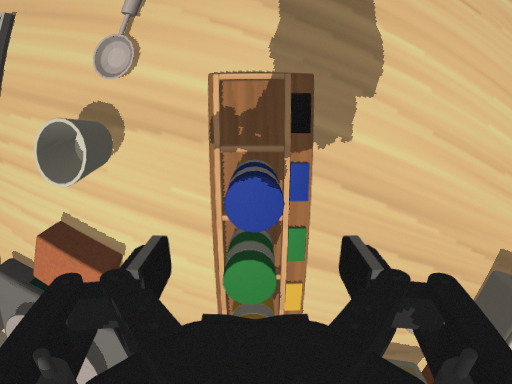

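Blue lid is at (254,203), the same place in view as black was when it was gripped well. Descend, grip and lift.

```bash

python3 -m jog '[{"fingers":85,"x":-1,"y":-0.5,"z":28,"rx":0,"ry":0,"rz":0.003},{"fingers":85,"x":0,"y":0,"z":35,"rx":0,"ry":0,"rz":0},{"fingers":85,"x":0,"y":0,"z":30,"rx":0,"ry":0,"rz":0},{"fingers":85,"x":0,"y":0,"z":18,"rx":0,"ry":0,"rz":0},{"fingers":85,"x":0,"y":0,"z":6,"rx":0,"ry":0,"rz":0},{"fingers":85,"x":0,"y":0,"z":0,"rx":0,"ry":0,"rz":0},{"fingers":85,"x":0,"y":0,"z":0,"rx":0,"ry":0,"rz":0}]' 40
python3 -m jog '[{"fingers":30,"x":0,"y":0,"z":0,"rx":0,"ry":0,"rz":0},{"fingers":30,"x":0,"y":0,"z":0,"rx":0,"ry":0,"rz":0},{"fingers":30,"x":0,"y":0,"z":0,"rx":0,"ry":0,"rz":0},{"fingers":30,"x":0,"y":0,"z":0,"rx":0,"ry":0,"rz":0},{"fingers":30,"x":0,"y":0,"z":0,"rx":0,"ry":0,"rz":0},{"fingers":30,"x":0,"y":0,"z":0,"rx":0,"ry":0,"rz":0},{"fingers":30,"x":0,"y":0,"z":0,"rx":0,"ry":0,"rz":0},{"fingers":30,"x":0,"y":0,"z":0,"rx":0,"ry":0,"rz":0}]' 40
python3 -m jog '[{"fingers":30,"x":0,"y":0,"z":-15,"rx":0,"ry":0,"rz":0},{"fingers":30,"x":0,"y":0,"z":-30,"rx":0,"ry":0,"rz":0},{"fingers":30,"x":0,"y":0,"z":-35,"rx":0,"ry":0,"rz":0},{"fingers":30,"x":0,"y":0,"z":-30,"rx":0,"ry":0,"rz":0},{"fingers":30,"x":0,"y":0,"z":-10,"rx":0,"ry":0,"rz":0},{"fingers":30,"x":0,"y":0,"z":0,"rx":0,"ry":0,"rz":0.118},{"fingers":30,"x":0,"y":0,"z":0,"rx":0,"ry":0,"rz":0.118},{"fingers":30,"x":0,"y":0,"z":0,"rx":0,"ry":0,"rz":0}]'
python3 -c "
from h import *
go(*W['blue'],.17,YW)"
```

```text
time_s: 9.38
eef_pos: [0.505, 0.1843, 0.0514]
eef_rot: [-0.153, 0.988, -0.0, 0.0]
ft_force: [0.2, -0.5, 0.1]
finger_gap: 0.996
grip_force: 0.0
time_s: 10.05
eef_pos: [0.5052, 0.1853, 0.0522]
eef_rot: [-0.154, 0.988, 0.0, 0.001]
ft_force: [-0.4, 0.0, 6.2]
finger_gap: 0.541
grip_force: 40.3
time_s: 10.72
eef_pos: [0.5041, 0.1848, 0.1701]
eef_rot: [-0.035, 0.999, -0.0, -0.0]
ft_force: [-0.7, -0.3, -1.9]
finger_gap: 0.541
grip_force: 41.7
t 10.72 pos [0.5041 0.1848 0.1701] tilt [-0.001 -0.    -1.   ] rz -0.002 shift now-axes [-3.030e+01 -4.033e+02  2.000e-01] after-turn axes [-2.970e+01 -4.034e+02  1.000e-01] gap 0.541 grip 41.731599950926466 F [-0.7 -0.3 -1.9]
```

```bash

python3 -m jog '[{"fingers":30,"x":0,"y":-17,"z":0,"rx":0,"ry":0,"rz":-0.002},{"fingers":30,"x":-2.5,"y":-35,"z":0,"rx":0,"ry":0,"rz":0},{"fingers":30,"x":-2.5,"y":-35,"z":0,"rx":0,"ry":0,"rz":0},{"fingers":30,"x":-2.5,"y":-35,"z":0,"rx":0,"ry":0,"rz":0},{"fingers":30,"x":-2.5,"y":-35,"z":0,"rx":0,"ry":0,"rz":0},{"fingers":30,"x":-2.5,"y":-35,"z":0,"rx":0,"ry":0,"rz":0},{"fingers":30,"x":-2.5,"y":-35,"z":0,"rx":0,"ry":0,"rz":0},{"fingers":30,"x":-2.5,"y":-35,"z":0,"rx":0,"ry":0,"rz":0}]'
python3 -m jog '[{"fingers":30,"x":-2.5,"y":-35,"z":0,"rx":0,"ry":0,"rz":0},{"fingers":30,"x":-2.5,"y":-35,"z":0,"rx":0,"ry":0,"rz":0},{"fingers":30,"x":-2.5,"y":-35,"z":0,"rx":0,"ry":0,"rz":0},{"fingers":30,"x":-2.5,"y":-25,"z":0,"rx":0,"ry":0,"rz":0},{"fingers":30,"x":-2.5,"y":-11,"z":0,"rx":0,"ry":0,"rz":0},{"fingers":30,"x":0,"y":0,"z":0,"rx":0,"ry":0,"rz":0},{"fingers":30,"x":0,"y":0,"z":0,"rx":0,"ry":0,"rz":0}]'
python3 -c "
from h import *
go(*W['blue'],.048,YW)
F=grab_frame('wrist'); cv2.imwrite('pics/w4.png',F['color'])"
```

```text
time_s: 11.38
eef_pos: [0.5407, -0.0767, 0.1698]
eef_rot: [-0.039, 0.999, 0.0, -0.001]
ft_force: [0.4, 1.0, -1.8]
finger_gap: 0.543
grip_force: 41.7
time_s: 11.97
eef_pos: [0.5638, -0.2146, 0.1697]
eef_rot: [-0.038, 0.999, 0.001, -0.001]
ft_force: [-0.0, 0.3, -2.2]
finger_gap: 0.54
grip_force: 41.8
t 11.97 pos [ 0.5638 -0.2146  0.1697] tilt [-0.002  0.001 -1.   ] rz 0.004 shift now-axes [  1.2  -0.8 121.7] after-turn axes [  1.4  -0.7 121.7] gap 0.54 grip 41.81230474747281 F [-0.   0.3 -2.2]
```

View pics/w4.png

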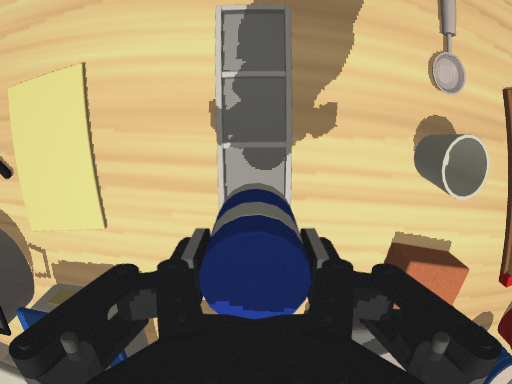

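Blue is held upright over the third well; the divider lies at (220–290,145), same as before. Lower and release.

```bash

python3 -m jog '[{"fingers":30,"x":1,"y":-0.5,"z":20,"rx":0,"ry":0,"rz":0.003},{"fingers":30,"x":0,"y":0,"z":30,"rx":0,"ry":0,"rz":0},{"fingers":30,"x":0,"y":0,"z":30,"rx":0,"ry":0,"rz":0},{"fingers":30,"x":0,"y":0,"z":20,"rx":0,"ry":0,"rz":0},{"fingers":30,"x":0,"y":0,"z":10,"rx":0,"ry":0,"rz":0},{"fingers":30,"x":0,"y":0,"z":6,"rx":0,"ry":0,"rz":0},{"fingers":30,"x":0,"y":0,"z":3,"rx":0,"ry":0,"rz":0},{"fingers":30,"x":0,"y":0,"z":0,"rx":0,"ry":0,"rz":0}]'
python3 -c "
from h import *
go(*W['blue'],.048,YW)"
```

```text
time_s: 12.68
eef_pos: [0.5637, -0.2149, 0.0524]
eef_rot: [-0.036, 0.999, -0.0, 0.0]
ft_force: [0.6, -0.9, -2.0]
finger_gap: 0.542
grip_force: 41.9
t 12.68 pos [ 0.5637 -0.2149  0.0524] tilt [ 0.001 -0.    -1.   ] rz 0.001 shift now-axes [ 1.3 -0.4  4.4] after-turn axes [ 1.3 -0.4  4.4] gap 0.542 grip 41.92315024240088 F [ 0.6 -0.9 -2. ]
```

```bash

python3 -m jog '[{"fingers":30,"x":0.5,"y":0,"z":2.5,"rx":0,"ry":0,"rz":0},{"fingers":30,"x":0,"y":0,"z":1.5,"rx":0,"ry":0,"rz":0},{"fingers":30,"x":0,"y":0,"z":0,"rx":0,"ry":0,"rz":0},{"fingers":30,"x":0,"y":0,"z":0,"rx":0,"ry":0,"rz":0}]'
python3 -m jog '[{"fingers":52,"x":0,"y":0,"z":0,"rx":0,"ry":0,"rz":0},{"fingers":60,"x":0,"y":0,"z":0,"rx":0,"ry":0,"rz":0},{"fingers":85,"x":0,"y":0,"z":0,"rx":0,"ry":0,"rz":0},{"fingers":85,"x":0,"y":0,"z":0,"rx":0,"ry":0,"rz":0},{"fingers":85,"x":0,"y":0,"z":0,"rx":0,"ry":0,"rz":0},{"fingers":85,"x":0,"y":0,"z":0,"rx":0,"ry":0,"rz":0}]'
python3 -m jog '[{"fingers":85,"x":0,"y":0,"z":-10,"rx":0,"ry":0,"rz":0},{"fingers":85,"x":0,"y":0,"z":-30,"rx":0,"ry":0,"rz":0},{"fingers":85,"x":0,"y":0,"z":-30,"rx":0,"ry":0,"rz":0},{"fingers":85,"x":0,"y":0,"z":-30,"rx":0,"ry":0,"rz":0},{"fingers":85,"x":0,"y":0,"z":-20,"rx":0,"ry":0,"rz":-0.118},{"fingers":85,"x":0,"y":0,"z":0,"rx":0,"ry":0,"rz":-0.119},{"fingers":85,"x":0,"y":0,"z":0,"rx":0,"ry":0,"rz":0},{"fingers":85,"x":0,"y":0,"z":0,"rx":0,"ry":0,"rz":0}]'
python3 -c "
from h import *
go(*J['green'],.17,YS)"
```

```text
time_s: 13.02
eef_pos: [0.563, -0.2156, 0.0484]
eef_rot: [-0.036, 0.999, -0.0, 0.0]
ft_force: [-0.6, -0.5, -2.3]
finger_gap: 0.543
grip_force: 41.9
time_s: 13.52
eef_pos: [0.5628, -0.2154, 0.0479]
eef_rot: [-0.036, 0.999, -0.0, 0.0]
ft_force: [0.3, 0.7, 0.4]
finger_gap: 0.994
grip_force: 0.0
time_s: 14.18
eef_pos: [0.5627, -0.2154, 0.1682]
eef_rot: [-0.152, 0.988, -0.0, 0.0]
ft_force: [-0.0, 0.4, -0.8]
finger_gap: 0.995
grip_force: 0.0
t 14.18 pos [ 0.5627 -0.2154  0.1682] tilt [ 0. -0. -1.] rz -0.003 shift now-axes [-135.6  396.5   -1.9] after-turn axes [-136.8  396.1   -1.8] gap 0.995 grip 0.0 F [-0.   0.4 -0.8]
```

```bash

python3 -m jog '[{"fingers":85,"x":-5.5,"y":16,"z":0,"rx":0,"ry":0,"rz":-0.003},{"fingers":85,"x":-11.7,"y":34,"z":0,"rx":0,"ry":0,"rz":0},{"fingers":85,"x":-11.7,"y":34,"z":0,"rx":0,"ry":0,"rz":0},{"fingers":85,"x":-11.7,"y":34,"z":0,"rx":0,"ry":0,"rz":0},{"fingers":85,"x":-11.7,"y":34,"z":0,"rx":0,"ry":0,"rz":0},{"fingers":85,"x":-11.7,"y":34,"z":0,"rx":0,"ry":0,"rz":0},{"fingers":85,"x":-11.7,"y":34,"z":0,"rx":0,"ry":0,"rz":0},{"fingers":85,"x":-11.7,"y":34,"z":0,"rx":0,"ry":0,"rz":0}]'
python3 -m jog '[{"fingers":85,"x":-11.7,"y":34,"z":0,"rx":0,"ry":0,"rz":0},{"fingers":85,"x":-11.7,"y":34,"z":0,"rx":0,"ry":0,"rz":0},{"fingers":85,"x":-11.7,"y":34,"z":0,"rx":0,"ry":0,"rz":0},{"fingers":85,"x":-9,"y":26,"z":0,"rx":0,"ry":0,"rz":0},{"fingers":85,"x":-5,"y":14,"z":0,"rx":0,"ry":0,"rz":0},{"fingers":85,"x":0,"y":0,"z":0,"rx":0,"ry":0,"rz":0},{"fingers":85,"x":0,"y":0,"z":0,"rx":0,"ry":0,"rz":0}]'
python3 -c "
from h import *
go(*J['green'],.048,YS)
F=grab_frame('wrist'); cv2.imwrite('pics/w5.png',F['color'])"
```

```text
time_s: 14.85
eef_pos: [0.5672, 0.0548, 0.1668]
eef_rot: [-0.153, 0.988, 0.0, -0.001]
ft_force: [0.4, 0.5, 0.3]
finger_gap: 0.993
grip_force: 0.0
time_s: 15.43
eef_pos: [0.5709, 0.2035, 0.1668]
eef_rot: [-0.155, 0.988, -0.0, -0.001]
ft_force: [-0.5, 0.7, 0.1]
finger_gap: 0.995
grip_force: 0.0
t 15.43 pos [0.5709 0.2035 0.1668] tilt [-0.002 -0.001 -1.   ] rz 0.003 shift now-axes [ -2.2  -0.6 118.8] after-turn axes [ -2.   -0.7 118.8] gap 0.995 grip 0.0 F [-0.5  0.7  0.1]
```

View pics/w5.png

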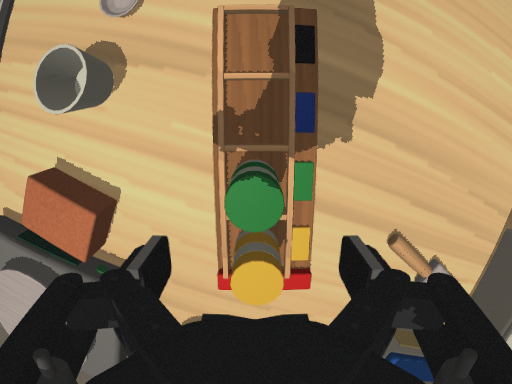

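Green lid is at (254,202), centred as before. Grip and lift.

```bash

python3 -m jog '[{"fingers":85,"x":-1,"y":-0.5,"z":28,"rx":0,"ry":0,"rz":0.003},{"fingers":85,"x":0,"y":0,"z":35,"rx":0,"ry":0,"rz":0},{"fingers":85,"x":0,"y":0,"z":30,"rx":0,"ry":0,"rz":0},{"fingers":85,"x":0,"y":0,"z":18,"rx":0,"ry":0,"rz":0},{"fingers":85,"x":0,"y":0,"z":6,"rx":0,"ry":0,"rz":0},{"fingers":85,"x":0,"y":0,"z":0,"rx":0,"ry":0,"rz":0},{"fingers":85,"x":0,"y":0,"z":0,"rx":0,"ry":0,"rz":0}]' 40
python3 -m jog '[{"fingers":30,"x":0,"y":0,"z":0,"rx":0,"ry":0,"rz":0},{"fingers":30,"x":0,"y":0,"z":0,"rx":0,"ry":0,"rz":0},{"fingers":30,"x":0,"y":0,"z":0,"rx":0,"ry":0,"rz":0},{"fingers":30,"x":0,"y":0,"z":0,"rx":0,"ry":0,"rz":0},{"fingers":30,"x":0,"y":0,"z":0,"rx":0,"ry":0,"rz":0},{"fingers":30,"x":0,"y":0,"z":0,"rx":0,"ry":0,"rz":0},{"fingers":30,"x":0,"y":0,"z":0,"rx":0,"ry":0,"rz":0},{"fingers":30,"x":0,"y":0,"z":0,"rx":0,"ry":0,"rz":0}]' 40
python3 -m jog '[{"fingers":30,"x":0,"y":0,"z":-15,"rx":0,"ry":0,"rz":0},{"fingers":30,"x":0,"y":0,"z":-30,"rx":0,"ry":0,"rz":0},{"fingers":30,"x":0,"y":0,"z":-35,"rx":0,"ry":0,"rz":0},{"fingers":30,"x":0,"y":0,"z":-30,"rx":0,"ry":0,"rz":0},{"fingers":30,"x":0,"y":0,"z":-10,"rx":0,"ry":0,"rz":0},{"fingers":30,"x":0,"y":0,"z":0,"rx":0,"ry":0,"rz":0.118},{"fingers":30,"x":0,"y":0,"z":0,"rx":0,"ry":0,"rz":0.118},{"fingers":30,"x":0,"y":0,"z":0,"rx":0,"ry":0,"rz":0}]'
python3 -c "
from h import *
go(*W['green'],.17,YW)"
```

```text
time_s: 16.07
eef_pos: [0.5731, 0.2023, 0.0517]
eef_rot: [-0.153, 0.988, 0.0, 0.0]
ft_force: [-0.3, 0.5, 1.3]
finger_gap: 0.992
grip_force: 0.0
time_s: 16.73
eef_pos: [0.5734, 0.2035, 0.0523]
eef_rot: [-0.154, 0.988, 0.0, 0.001]
ft_force: [-0.4, -1.1, 5.4]
finger_gap: 0.541
grip_force: 40.8
time_s: 17.4
eef_pos: [0.5724, 0.2033, 0.1703]
eef_rot: [-0.035, 0.999, -0.0, -0.0]
ft_force: [0.5, -0.7, -2.0]
finger_gap: 0.539
grip_force: 41.3
t 17.4 pos [0.5724 0.2033 0.1703] tilt [-0. -0. -1.] rz -0.002 shift now-axes [ 1.091e+02 -4.171e+02  4.000e-01] after-turn axes [ 1.097e+02 -4.169e+02  3.000e-01] gap 0.539 grip 41.3442928906079 F [ 0.5 -0.7 -2. ]
```

```bash

python3 -m jog '[{"fingers":30,"x":4.3,"y":-16,"z":0,"rx":0,"ry":0,"rz":-0.002},{"fingers":30,"x":9.2,"y":-35,"z":0,"rx":0,"ry":0,"rz":0},{"fingers":30,"x":9.2,"y":-35,"z":0,"rx":0,"ry":0,"rz":0},{"fingers":30,"x":9.2,"y":-35,"z":0,"rx":0,"ry":0,"rz":0},{"fingers":30,"x":9.2,"y":-35,"z":0,"rx":0,"ry":0,"rz":0},{"fingers":30,"x":9.2,"y":-35,"z":0,"rx":0,"ry":0,"rz":0},{"fingers":30,"x":9.2,"y":-35,"z":0,"rx":0,"ry":0,"rz":0},{"fingers":30,"x":9.2,"y":-35,"z":0,"rx":0,"ry":0,"rz":0}]'
python3 -m jog '[{"fingers":30,"x":9.2,"y":-35,"z":0,"rx":0,"ry":0,"rz":0},{"fingers":30,"x":9.2,"y":-35,"z":0,"rx":0,"ry":0,"rz":0},{"fingers":30,"x":9.2,"y":-35,"z":0,"rx":0,"ry":0,"rz":0},{"fingers":30,"x":8.6,"y":-32,"z":0,"rx":0,"ry":0,"rz":0},{"fingers":30,"x":4.6,"y":-18,"z":0,"rx":0,"ry":0,"rz":0},{"fingers":30,"x":0,"y":0,"z":0,"rx":0,"ry":0,"rz":0},{"fingers":30,"x":0,"y":0,"z":0,"rx":0,"ry":0,"rz":0}]'
python3 -c "
from h import *
go(*W['green'],.048,YW)
F=grab_frame('wrist'); cv2.imwrite('pics/w6.png',F['color'])"
```

```text
time_s: 18.07
eef_pos: [0.5223, -0.0636, 0.17]
eef_rot: [-0.039, 0.999, 0.0, -0.001]
ft_force: [0.7, -0.4, -0.7]
finger_gap: 0.543
grip_force: 41.4
time_s: 18.65
eef_pos: [0.4935, -0.2204, 0.1699]
eef_rot: [-0.037, 0.999, 0.0, -0.001]
ft_force: [-0.4, 0.1, -1.0]
finger_gap: 0.538
grip_force: 41.5
t 18.65 pos [ 0.4935 -0.2204  0.1699] tilt [-0.001  0.001 -1.   ] rz 0.003 shift now-axes [  0.9  -0.  121.9] after-turn axes [1.000e+00 1.000e-01 1.219e+02] gap 0.538 grip 41.52811739262688 F [-0.4  0.1 -1. ]
```

View pics/w6.png

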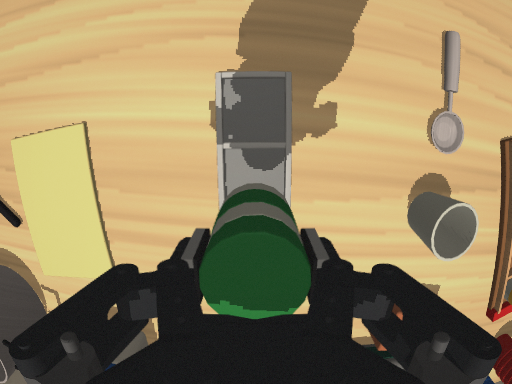

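Green is upright over the second well, divider again at (220–290,145). Lower, release and go up.

```bash

python3 -m jog '[{"fingers":30,"x":1,"y":0,"z":20,"rx":0,"ry":0,"rz":0.003},{"fingers":30,"x":0,"y":0,"z":30,"rx":0,"ry":0,"rz":0},{"fingers":30,"x":0,"y":0,"z":30,"rx":0,"ry":0,"rz":0},{"fingers":30,"x":0,"y":0,"z":20,"rx":0,"ry":0,"rz":0},{"fingers":30,"x":0,"y":0,"z":10,"rx":0,"ry":0,"rz":0},{"fingers":30,"x":0,"y":0,"z":6,"rx":0,"ry":0,"rz":0},{"fingers":30,"x":0,"y":0,"z":3,"rx":0,"ry":0,"rz":0},{"fingers":30,"x":0,"y":0,"z":0,"rx":0,"ry":0,"rz":0}]'
python3 -m jog '[{"fingers":30,"x":0,"y":0,"z":2.5,"rx":0,"ry":0,"rz":0},{"fingers":30,"x":0,"y":0,"z":1.5,"rx":0,"ry":0,"rz":0},{"fingers":30,"x":0,"y":0,"z":0,"rx":0,"ry":0,"rz":0},{"fingers":30,"x":0,"y":0,"z":0,"rx":0,"ry":0,"rz":0}]'
python3 -c "
from h import *
go(*W['green'],.048,YW)"
```

```text
time_s: 19.37
eef_pos: [0.4937, -0.2195, 0.0522]
eef_rot: [-0.036, 0.999, -0.0, 0.0]
ft_force: [0.8, 0.8, -1.6]
finger_gap: 0.54
grip_force: 41.6
time_s: 19.7
eef_pos: [0.4934, -0.22, 0.0483]
eef_rot: [-0.036, 0.999, -0.0, 0.0]
ft_force: [-0.1, -0.4, -1.8]
finger_gap: 0.543
grip_force: 41.6
t 19.7 pos [ 0.4934 -0.22    0.0483] tilt [ 0.001 -0.    -1.   ] rz 0.0 shift now-axes [ 1.  -0.3  0.3] after-turn axes [ 1.  -0.3  0.3] gap 0.543 grip 41.56435186039744 F [-0.1 -0.4 -1.8]
```

```bash

python3 -m jog '[{"fingers":52,"x":0,"y":0,"z":0,"rx":0,"ry":0,"rz":0},{"fingers":60,"x":0,"y":0,"z":0,"rx":0,"ry":0,"rz":0},{"fingers":85,"x":0,"y":0,"z":0,"rx":0,"ry":0,"rz":0},{"fingers":85,"x":0,"y":0,"z":0,"rx":0,"ry":0,"rz":0},{"fingers":85,"x":0,"y":0,"z":0,"rx":0,"ry":0,"rz":0},{"fingers":85,"x":0,"y":0,"z":0,"rx":0,"ry":0,"rz":0}]'
python3 -m jog '[{"fingers":85,"x":0,"y":0,"z":-10,"rx":0,"ry":0,"rz":0},{"fingers":85,"x":0,"y":0,"z":-30,"rx":0,"ry":0,"rz":0},{"fingers":85,"x":0,"y":0,"z":-30,"rx":0,"ry":0,"rz":0},{"fingers":85,"x":0,"y":0,"z":-30,"rx":0,"ry":0,"rz":0},{"fingers":85,"x":0,"y":0,"z":-20,"rx":0,"ry":0,"rz":-0.118},{"fingers":85,"x":0,"y":0,"z":0,"rx":0,"ry":0,"rz":-0.119},{"fingers":85,"x":0,"y":0,"z":0,"rx":0,"ry":0,"rz":0},{"fingers":85,"x":0,"y":0,"z":0,"rx":0,"ry":0,"rz":0}]'
python3 -c "
from h import *
go(*J['yellow'],.17,YS)"
```

```text
time_s: 20.2
eef_pos: [0.4932, -0.2199, 0.0479]
eef_rot: [-0.036, 0.999, -0.0, 0.0]
ft_force: [0.7, -0.1, 0.6]
finger_gap: 0.995
grip_force: 0.0
time_s: 20.87
eef_pos: [0.4931, -0.2198, 0.1682]
eef_rot: [-0.152, 0.988, -0.0, 0.0]
ft_force: [-0.7, -0.8, -0.2]
finger_gap: 0.995
grip_force: 0.0
t 20.87 pos [ 0.4931 -0.2198  0.1682] tilt [ 0. -0. -1.] rz -0.003 shift now-axes [-275.   383.    -1.8] after-turn axes [-276.2  382.2   -1.8] gap 0.995 grip 0.0 F [-0.7 -0.8 -0.2]
```

```bash

python3 -m jog '[{"fingers":85,"x":-11,"y":15,"z":0,"rx":0,"ry":0,"rz":-0.003},{"fingers":85,"x":-21.6,"y":30,"z":0,"rx":0,"ry":0,"rz":0},{"fingers":85,"x":-21.6,"y":30,"z":0,"rx":0,"ry":0,"rz":0},{"fingers":85,"x":-21.6,"y":30,"z":0,"rx":0,"ry":0,"rz":0},{"fingers":85,"x":-21.6,"y":30,"z":0,"rx":0,"ry":0,"rz":0},{"fingers":85,"x":-21.6,"y":30,"z":0,"rx":0,"ry":0,"rz":0},{"fingers":85,"x":-21.6,"y":30,"z":0,"rx":0,"ry":0,"rz":0},{"fingers":85,"x":-21.6,"y":30,"z":0,"rx":0,"ry":0,"rz":0}]'
python3 -m jog '[{"fingers":85,"x":-21.6,"y":30,"z":0,"rx":0,"ry":0,"rz":0},{"fingers":85,"x":-21.6,"y":30,"z":0,"rx":0,"ry":0,"rz":0},{"fingers":85,"x":-21.6,"y":30,"z":0,"rx":0,"ry":0,"rz":0},{"fingers":85,"x":-21.6,"y":30,"z":0,"rx":0,"ry":0,"rz":0},{"fingers":85,"x":-18,"y":24,"z":0,"rx":0,"ry":0,"rz":0},{"fingers":85,"x":-9,"y":13,"z":0,"rx":0,"ry":0,"rz":0},{"fingers":85,"x":0,"y":0,"z":0,"rx":0,"ry":0,"rz":0},{"fingers":85,"x":0,"y":0,"z":0,"rx":0,"ry":0,"rz":0}]'
python3 -c "
from h import *
go(*J['yellow'],.048,YS)
F=grab_frame('wrist'); cv2.imwrite('pics/w7.png',F['color'])"
```

```text
time_s: 21.53
eef_pos: [0.5783, 0.0458, 0.1668]
eef_rot: [-0.153, 0.988, 0.0, -0.001]
ft_force: [1.3, -0.4, 0.1]
finger_gap: 0.997
grip_force: 0.0
time_s: 22.2
eef_pos: [0.638, 0.2288, 0.1661]
eef_rot: [-0.155, 0.988, -0.0, -0.001]
ft_force: [-0.1, 0.0, 0.2]
finger_gap: 0.993
grip_force: 0.0
t 22.2 pos [0.638  0.2288 0.1661] tilt [-0.003 -0.001 -1.   ] rz 0.003 shift now-axes [ -2.5  -1.4 118.1] after-turn axes [ -2.2  -1.4 118.1] gap 0.993 grip 0.0 F [-0.1  0.   0.2]
```

View pics/w7.png

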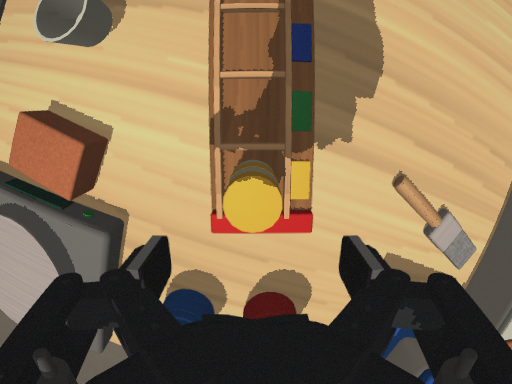

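```bash
python3 -c "
from h import *
import pickle; F=pickle.load(open('top0.pkl','rb'))
f=f_of(F); R=np.array(F['R']); t=np.array(F['t'])
for n,(u0,u1,v0,v1) in dict(red=(84,136,18,84),blue=(139,183,10,72)).items():
    P=np.array([px2w(F,u,v) for u in range(u0,u1) for v in range(v0,v1)])
    for a,b in ((.03,.08),(.08,.14)):
        q=P[(P[:,2]>a)&(P[:,2]<b)]; print(n,a,b,len(q),q.min(0).round(3),np.percentile(q,50,axis=0).round(3),q.max(0).round(3))
y=np.array([np.cos(YS),np.sin(YS)]); x=np.array([np.sin(YS),-np.cos(YS)])
c=np.array(J['yellow'])
for p in ((.72,.26),(.71,.31),(.71,.2)): print(p,((p-c)@x).round(3),((p-c)@y).round(3))
"
```

```text
red 0.03 0.08 417 [0.762 0.263 0.03 ] [0.772 0.282 0.06 ] [0.815 0.329 0.08 ]
red 0.08 0.14 1485 [0.762 0.263 0.08 ] [0.789 0.295 0.128] [0.836 0.336 0.134]
blue 0.03 0.08 391 [0.793 0.164 0.03 ] [0.8   0.188 0.06 ] [0.839 0.234 0.08 ]
blue 0.08 0.14 1235 [0.793 0.164 0.08 ] [0.822 0.198 0.112] [0.867 0.235 0.118]
(0.72, 0.26) 0.085 0.006
(0.71, 0.31) 0.091 0.057
(0.71, 0.2) 0.058 -0.048
```

The yellow lid is centred at (253,202). The cups are at least 120 mm beyond the jar, so the hand clears them. Grip and lift.

```bash

python3 -m jog '[{"fingers":85,"x":-1,"y":-1,"z":28,"rx":0,"ry":0,"rz":0.003},{"fingers":85,"x":0,"y":0,"z":35,"rx":0,"ry":0,"rz":0},{"fingers":85,"x":0,"y":0,"z":30,"rx":0,"ry":0,"rz":0},{"fingers":85,"x":0,"y":0,"z":18,"rx":0,"ry":0,"rz":0},{"fingers":85,"x":0,"y":0,"z":6,"rx":0,"ry":0,"rz":0},{"fingers":85,"x":0,"y":0,"z":0,"rx":0,"ry":0,"rz":0},{"fingers":85,"x":0,"y":0,"z":0,"rx":0,"ry":0,"rz":0}]' 40
python3 -m jog '[{"fingers":30,"x":0,"y":0,"z":0,"rx":0,"ry":0,"rz":0},{"fingers":30,"x":0,"y":0,"z":0,"rx":0,"ry":0,"rz":0},{"fingers":30,"x":0,"y":0,"z":0,"rx":0,"ry":0,"rz":0},{"fingers":30,"x":0,"y":0,"z":0,"rx":0,"ry":0,"rz":0},{"fingers":30,"x":0,"y":0,"z":0,"rx":0,"ry":0,"rz":0},{"fingers":30,"x":0,"y":0,"z":0,"rx":0,"ry":0,"rz":0},{"fingers":30,"x":0,"y":0,"z":0,"rx":0,"ry":0,"rz":0},{"fingers":30,"x":0,"y":0,"z":0,"rx":0,"ry":0,"rz":0}]' 40
python3 -m jog '[{"fingers":30,"x":0,"y":0,"z":-15,"rx":0,"ry":0,"rz":0},{"fingers":30,"x":0,"y":0,"z":-30,"rx":0,"ry":0,"rz":0},{"fingers":30,"x":0,"y":0,"z":-35,"rx":0,"ry":0,"rz":0},{"fingers":30,"x":0,"y":0,"z":-30,"rx":0,"ry":0,"rz":0},{"fingers":30,"x":0,"y":0,"z":-10,"rx":0,"ry":0,"rz":0},{"fingers":30,"x":0,"y":0,"z":0,"rx":0,"ry":0,"rz":0.118},{"fingers":30,"x":0,"y":0,"z":0,"rx":0,"ry":0,"rz":0.118},{"fingers":30,"x":0,"y":0,"z":0,"rx":0,"ry":0,"rz":0}]'
python3 -c "
from h import *
go(*W['yellow'],.17,YW)"
```

```text
time_s: 22.83
eef_pos: [0.6402, 0.2267, 0.0519]
eef_rot: [-0.153, 0.988, 0.0, 0.0]
ft_force: [-0.2, 0.6, 0.5]
finger_gap: 0.997
grip_force: 0.0
time_s: 23.5
eef_pos: [0.6408, 0.2277, 0.0524]
eef_rot: [-0.153, 0.988, 0.0, 0.001]
ft_force: [-0.1, -0.4, 6.0]
finger_gap: 0.54
grip_force: 41.2
time_s: 24.17
eef_pos: [0.6396, 0.2276, 0.17]
eef_rot: [-0.035, 0.999, -0.0, -0.0]
ft_force: [0.1, 0.7, -2.1]
finger_gap: 0.538
grip_force: 41.4
t 24.17 pos [0.6396 0.2276 0.17  ] tilt [-0.001 -0.    -1.   ] rz -0.002 shift now-axes [ 2.478e+02 -4.368e+02  3.000e-01] after-turn axes [ 248.5 -436.4   -0. ] gap 0.538 grip 41.366483683814295 F [ 0.1  0.7 -2.1]
```

```bash

python3 -m jog '[{"fingers":30,"x":9,"y":-16,"z":0,"rx":0,"ry":0,"rz":-0.002},{"fingers":30,"x":18,"y":-31.6,"z":0,"rx":0,"ry":0,"rz":0},{"fingers":30,"x":18,"y":-31.6,"z":0,"rx":0,"ry":0,"rz":0},{"fingers":30,"x":18,"y":-31.6,"z":0,"rx":0,"ry":0,"rz":0},{"fingers":30,"x":18,"y":-31.6,"z":0,"rx":0,"ry":0,"rz":0},{"fingers":30,"x":18,"y":-31.6,"z":0,"rx":0,"ry":0,"rz":0},{"fingers":30,"x":18,"y":-31.6,"z":0,"rx":0,"ry":0,"rz":0},{"fingers":30,"x":18,"y":-31.6,"z":0,"rx":0,"ry":0,"rz":0}]'
python3 -m jog '[{"fingers":30,"x":18,"y":-31.6,"z":0,"rx":0,"ry":0,"rz":0},{"fingers":30,"x":18,"y":-31.6,"z":0,"rx":0,"ry":0,"rz":0},{"fingers":30,"x":18,"y":-31.6,"z":0,"rx":0,"ry":0,"rz":0},{"fingers":30,"x":18,"y":-31.6,"z":0,"rx":0,"ry":0,"rz":0},{"fingers":30,"x":18,"y":-31.6,"z":0,"rx":0,"ry":0,"rz":0},{"fingers":30,"x":15,"y":-26,"z":0,"rx":0,"ry":0,"rz":0},{"fingers":30,"x":8.5,"y":-15,"z":0,"rx":0,"ry":0,"rz":0},{"fingers":30,"x":0,"y":0,"z":0,"rx":0,"ry":0,"rz":0}]'
python3 -m jog '[{"fingers":30,"x":0,"y":0,"z":0,"rx":0,"ry":0,"rz":0}]'
python3 -c "
from h import *
go(*W['yellow'],.048,YW)
F=grab_frame('wrist'); cv2.imwrite('pics/w8.png',F['color'])"
```

```text
time_s: 24.83
eef_pos: [0.5213, -0.0202, 0.1698]
eef_rot: [-0.039, 0.999, 0.0, -0.001]
ft_force: [0.7, -0.5, -1.4]
finger_gap: 0.541
grip_force: 41.5
time_s: 25.5
eef_pos: [0.4225, -0.2282, 0.1699]
eef_rot: [-0.037, 0.999, -0.0, -0.001]
ft_force: [-0.4, 0.2, -1.6]
finger_gap: 0.537
grip_force: 41.6
time_s: 25.58
eef_pos: [0.4236, -0.2263, 0.17]
eef_rot: [-0.037, 0.999, 0.0, -0.0]
ft_force: [-0.1, -0.1, -1.7]
finger_gap: 0.543
grip_force: 41.6
t 25.58 pos [ 0.4236 -0.2263  0.17  ] tilt [-0.001  0.001 -1.   ] rz 0.003 shift now-axes [  0.8   0.8 122. ] after-turn axes [  0.9   1.  122. ] gap 0.543 grip 41.59628638008144 F [-0.1 -0.1 -1.7]
```

View pics/w8.png

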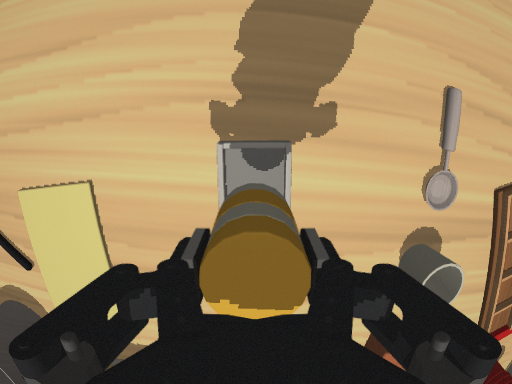

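Yellow is upright over the last well, whose end wall is at (220–290,143). Lower it.

```bash

python3 -m jog '[{"fingers":30,"x":0.5,"y":0.5,"z":20,"rx":0,"ry":0,"rz":0.003},{"fingers":30,"x":0,"y":0,"z":30,"rx":0,"ry":0,"rz":0},{"fingers":30,"x":0,"y":0,"z":30,"rx":0,"ry":0,"rz":0},{"fingers":30,"x":0,"y":0,"z":20,"rx":0,"ry":0,"rz":0},{"fingers":30,"x":0,"y":0,"z":10,"rx":0,"ry":0,"rz":0},{"fingers":30,"x":0,"y":0,"z":6,"rx":0,"ry":0,"rz":0},{"fingers":30,"x":0,"y":0,"z":3,"rx":0,"ry":0,"rz":0},{"fingers":30,"x":0,"y":0,"z":0,"rx":0,"ry":0,"rz":0}]'
python3 -m jog '[{"fingers":30,"x":0,"y":0,"z":2.5,"rx":0,"ry":0,"rz":0},{"fingers":30,"x":0,"y":0,"z":1.5,"rx":0,"ry":0,"rz":0},{"fingers":30,"x":0,"y":0,"z":0,"rx":0,"ry":0,"rz":0},{"fingers":30,"x":0,"y":0,"z":0,"rx":0,"ry":0,"rz":0}]'
python3 -c "
from h import *
go(*W['yellow'],.048,YW)"
```

```text
time_s: 26.3
eef_pos: [0.4244, -0.2252, 0.0521]
eef_rot: [-0.036, 0.999, -0.0, 0.0]
ft_force: [-0.5, -0.3, -2.5]
finger_gap: 0.54
grip_force: 41.6
time_s: 26.63
eef_pos: [0.4243, -0.2257, 0.0484]
eef_rot: [-0.036, 0.999, -0.0, 0.001]
ft_force: [1.2, -0.2, -0.6]
finger_gap: 0.542
grip_force: 41.7
t 26.63 pos [ 0.4243 -0.2257  0.0484] tilt [ 0.001 -0.001 -1.   ] rz 0.0 shift now-axes [1.5 0.4 0.4] after-turn axes [1.5 0.4 0.4] gap 0.542 grip 41.715948434430175 F [ 1.2 -0.2 -0.6]
```

```bash

python3 -m jog '[{"fingers":52,"x":0,"y":0,"z":0,"rx":0,"ry":0,"rz":0},{"fingers":60,"x":0,"y":0,"z":0,"rx":0,"ry":0,"rz":0},{"fingers":85,"x":0,"y":0,"z":0,"rx":0,"ry":0,"rz":0},{"fingers":85,"x":0,"y":0,"z":0,"rx":0,"ry":0,"rz":0},{"fingers":85,"x":0,"y":0,"z":0,"rx":0,"ry":0,"rz":0},{"fingers":85,"x":0,"y":0,"z":0,"rx":0,"ry":0,"rz":0}]'
python3 -m jog '[{"fingers":85,"x":0,"y":0,"z":-10,"rx":0,"ry":0,"rz":0},{"fingers":85,"x":0,"y":0,"z":-30,"rx":0,"ry":0,"rz":0},{"fingers":85,"x":0,"y":0,"z":-30,"rx":0,"ry":0,"rz":0},{"fingers":85,"x":0,"y":0,"z":-30,"rx":0,"ry":0,"rz":0},{"fingers":85,"x":0,"y":0,"z":-30,"rx":0,"ry":0,"rz":0},{"fingers":85,"x":35,"y":0,"z":0,"rx":0,"ry":0,"rz":0},{"fingers":85,"x":35,"y":0,"z":0,"rx":0,"ry":0,"rz":0},{"fingers":85,"x":30,"y":0,"z":0,"rx":0,"ry":0,"rz":0}]'
python3 -m jog '[{"fingers":85,"x":30,"y":0,"z":0,"rx":0,"ry":0,"rz":0},{"fingers":85,"x":15,"y":0,"z":0,"rx":0,"ry":0,"rz":0},{"fingers":85,"x":0,"y":0,"z":0,"rx":0,"ry":0,"rz":0},{"fingers":85,"x":0,"y":0,"z":0,"rx":0,"ry":0,"rz":0}]'
python3 -c "
from h import *
a=grab_frame('top')['color'][60:300,300:460]; b=grab_frame('scene')['color'][170:384,60:300]
b=cv2.resize(b,(400,357)); a=cv2.resize(a,(360,540)); b=cv2.copyMakeBorder(b,0,183,0,0,0)
cv2.imwrite('pics/end.png',cv2.hconcat([a,b]))"
```

```text
time_s: 27.13
eef_pos: [0.4238, -0.2254, 0.0479]
eef_rot: [-0.036, 0.999, -0.0, 0.0]
ft_force: [-0.5, -0.0, -0.0]
finger_gap: 0.995
grip_force: 0.0
time_s: 27.8
eef_pos: [0.323, -0.2325, 0.1791]
eef_rot: [-0.036, 0.999, -0.001, 0.0]
ft_force: [-0.6, 0.2, 0.4]
finger_gap: 0.996
grip_force: 0.0
time_s: 28.13
eef_pos: [0.2791, -0.236, 0.1787]
eef_rot: [-0.035, 0.999, -0.001, 0.001]
ft_force: [0.9, -0.1, 1.0]
finger_gap: 0.995
grip_force: 0.0
```

View pics/end.png

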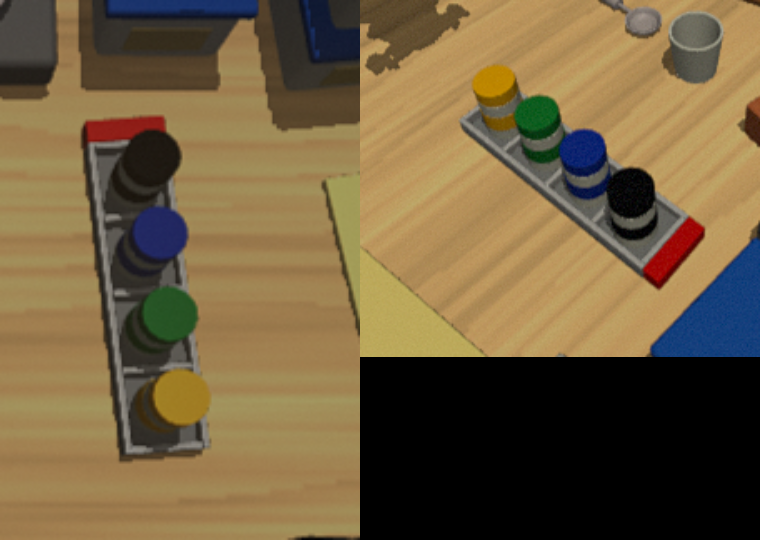

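All four jars stand upright, one per well, in reverse order: black nearest the red end at (150,160), yellow farthest at (180,398).

```bash
python3 -c "
from workcell import hand_in; print(hand_in())"
```

```text
the job is handed in; nothing more can be done
None
```

All four jars stand upright in the weighing rack in reverse order, from its red end black, blue, green, yellow; the job was handed in at about 28 s of the 102 s allowed.

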